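# Turn the rotating tool tray until the tape measure faces the pointer

## Task

Turn the round rotating tray by pushing its rim pegs with the fingertips until the tape measure standing in it faces front, its middle in line with the metal pointer that sticks out from under the tray. Push gently and grasp nothing: do not touch, lift or tip the things in the tray, and leave the things on the bench where they are.

Things in the scene. Friction and masses are not known exactly. Their poses are not given: they have to be found in the camera images.
- tape_measure: compact tape measure (dark green case, black button, short yellow tape end) standing on its long narrow edge, 40 x 84 x 65 mm high, loose in one of the three compartments of the tray; origin in the middle of its underside, z up. It stands on the tray floor at z = 0.024 and reaches z = 0.089. Which compartment it is in, and which way it is turned, varies.
- padlock: brass padlock lying flat, 64 x 42 x 18 mm, loose in another compartment; origin in the middle of its underside
- electrical_tape: roll of black tape lying flat, 58 mm across, 19 mm high, loose in the third compartment; origin in the middle of its underside
- carousel_foot: fixed dark steel foot of the tray, 170 mm across; it cannot move. Origin on the turning axis, at the bench top, z up; its -x axis is the direction of the pointer, towards the robot to within 45 degrees. Beware: an open entry door stands upright to the right of the bench, its near edge at x = 0.34, y = -0.57; an arm starting there should draw in before swinging round
- tray: round wooden tray that turns over the foot; origin on the turning axis at the tray's underside (z = 0.018), x axis towards peg_1. 224 mm across, floor at z = 0.024, rim up to z = 0.042 all round, three thin dividers up to z = 0.056 that part it into three equal compartments of 120 degrees; in the middle a steel hub 18 mm thick, up to z = 0.070
- pointer (a point): tip of the flat bare-metal pointer bar (22 mm wide, 10 mm high, lying on the bench) that sticks out from under the tray, 186 mm from the turning axis; it never moves. Its axes are those of carousel_foot
- tray_turn (a joint): how far the tray has turned about its vertical axis since the start, where it reads 0; rad, counter-clockwise from above positive; it turns freely from -6.6 to 6.6 with light friction (about 1 N at a peg) and stays where it is left, without coasting. Things in it ride along
- spark_plug_box: small card box, 30 x 90 x 30 mm, loose on the bench to the left of the tray, a bystander; origin in the middle of its underside
- sanding_block: pale block, 65 x 100 x 32 mm, loose on the bench to the right of the tray, a bystander; origin in the middle of its underside
- combination_wrench: flat steel wrench, 181 mm long, 8 mm thick, loose on the bench behind the tray, a bystander; origin in the middle of its underside
- peg_1 (a point): centre of the top (z = 0.084) of one of three upright wooden push pegs, 14 mm thick, rising from z = 0.026 on a 28 mm wide lug outside the rim, 132 mm from the axis, at the outer end of a divider (60 degrees round from the middles of the compartments beside it); this one lies on the tray's x axis. 13 mm gap between peg and rim; turns with the tray
- peg_2 (a point): centre of the top (z = 0.084) of one of three upright wooden push pegs, 14 mm thick, rising from z = 0.026 on a 28 mm wide lug outside the rim, 132 mm from the axis, at the outer end of a divider (60 degrees round from the middles of the compartments beside it); 120 degrees counter-clockwise from peg_1. 13 mm gap between peg and rim; turns with the tray
- peg_3 (a point): centre of the top (z = 0.084) of one of three upright wooden push pegs, 14 mm thick, rising from z = 0.026 on a 28 mm wide lug outside the rim, 132 mm from the axis, at the outer end of a divider (60 degrees round from the middles of the compartments beside it); 120 degrees clockwise from peg_1. 13 mm gap between peg and rim; turns with the tray
Mind the look-alikes: they are no part of the job. What is shaped like the electrical_tape but green is not meant.

How it is judged:
By the outcome, as a careful person would: the job done as asked, in the order asked, and still so for the second after the job is handed in, with the robot touching nothing.
It also fails if it takes over 54 s, if anything falls off the work surface, if the arm or the gripper's body presses on something with over 40 N, if the wrist force passes 120 N, or if a joint passes its speed limit or range.

## Robot

A 7-joint arm with a two-finger parallel gripper is mounted at the origin on a cart in front of the work surface, level with it; the furniture and walls round the work are solid. World frame = base frame: x ahead of the robot, y to its left, z up, the work surface at z = 0. Lengths are in m, angles in rad, forces in N, time in s.
With the tool pointing down it reaches from about 0.425 to 1.025 m from the base axis. Payload 9.4 kg.
Tool frame: the origin (TCP) lies on the mounting face of the last link; the fingertips stand 186 mm ahead of it and the grasp point (between the pads) lies 167 mm ahead of it; z points along the fingers, y is the line along which they close (so a half turn about z gives the same grasp; the last joint's range is limited). The gripper opens to 93 mm and grips with 3 to 60 N. Pads are 15 mm wide; open, the fingers measure 128 mm over their backs; the gripper's body (75 mm by 188 mm) begins 65 mm behind the grasp point.
Start: joints at [-0.077, 0.599, -0.003, 1.599, 0.002, 0.943, -0.08], TCP at [0.725, 0, 0.405] pointing down, gripper open.
Joint ranges: [-2.57, 2.57], [-0.35, 1.97], [-1.29, 1.29], [0.11, 2.56], [-1.05, 4.19], [0.11, 1.86], [-2.63, 2.63]. Speed limits (rad/s): [2.22, 2.22, 3.01, 3.01, 3.14, 3.14, 3.14].

## Interface

Orientations are given as a unit quaternion [w, x, y, z].
In Python, from cell import r gives the robot as it stands.
- The arm moves only by the shell command python3 -m pendant [FORCE], which reads ROWS from standard input. ROWS is a JSON list of rows, 1 to 10 of them, each an object with the fields rotvec (a list: a rotation vector rx, ry, rz in rad), xyz (a list: dx, dy, dz in m), jaw (the opening from 0.0 (shut) to 1.0 (fully open)); a field left out counts as zero (the opening has to be given); each row shifts and turns the commanded pose from where the row before left it, along the tool's axes as they then stand; what a row does not reach is not made up. A row lasts 1/8 s, in which the tool goes at most 0.0625 m and 0.188 rad, less where a joint would pass 70% of its speed; a pose out of reach is approached as far as the arm can. The fingers move at their own pace and stop on an object; FORCE is the grip in N (left out, the last holds). Time passes only in rows, so rows that do not move let the fingers close. It prints the time, the measured TCP pose, the force, the opening and the grip force at its end. Input that does not fit is refused with a message, and nothing moves.
- r.observe(): the state, without advancing time (a new reading comes with each control period).
- r.camera(name): name is "scene" or "side" or "wrist"; returns a dict with "pixels" (400x640x3 uint8, red, green, blue), "depth" (400x640 float32, m along the optical axis (not along the pixel's ray), 0 where there is no reading), "mtx" (3x3 intrinsics, pixels), "pose" (4x4, takes a point from camera to world coordinates). Camera axes: x right, y up, looking along -z (the intrinsics and any distortion apply to the point x, -y, -z); pixel columns grow to the right and rows downward; lengths in m; the calibration is good to about 2 mm. The wrist camera is an equidistant fisheye: a pixel r from the principal point sees the ray r / f radians off the axis. A picture is of the moment at which its call begins.
- r.close_job(): hands the job in; it is judged then, once.
The state is a dict: "time": time; "joint_pos": joint angles; "qd": joint speeds; "effort": joint torques, N m; "eef_pos": TCP position; "eef_rot": TCP orientation; "ft_force": force on the tool from outside, world axes, zero at the start; "torque": the same for the moment, N m; "width": opening from 0.0 (shut) to 1.0 (fully open); "gripper_force": force on a finger pad.
Only numpy, scipy, OpenCV 4.12 (cv2) and the standard library are available. Lean on these libraries where they do the work, as an engineer would, in place of code of your own. Each camera call takes 0.05 s, during which the arm holds its last target. There are 200 camera calls.

## Working session

There is one attempt and no reset: what is moved stays moved. The work goes in short steps, Python scripts to look and compute and a shell command to move; the robot and the scene stay as the last step left them, time stands still between calls to the robot, and variables do not carry over. Pictures are saved under pics/ and viewed, at most 10 in all, crops included, and the job is handed in when it is done.

```bash
mkdir -p pics; cat > h.py <<'E'
from cell import r
import numpy as np, cv2
def shot(n,f):
    c=r.camera(n); np.savez('/tmp/'+n,**{k:c[k] for k in('pixels','depth','mtx','pose')}); cv2.imwrite('pics/'+f,c['pixels'][:,:,::-1]); return c
def load(n): return np.load('/tmp/'+n+'.npz')
def cloud(c):
    v,u=np.mgrid[0:400,0:640]; d=c['depth'];K=c['mtx']
    P=np.stack([(u-K[0,2])/K[0,0]*d,-(v-K[1,2])/K[1,1]*d,-d],-1)
    return P@c['pose'][:3,:3].T+c['pose'][:3,3]
E
python3 - <<'E'
from h import *
s=shot('scene','s1.png');shot('side','d1.png');print(s['mtx'],s['pose'])
print(r.observe())
E
```

```text
[[416.81143733   0.         322.89963756]
 [  0.         416.81143733 197.50482214]
 [  0.           0.           1.        ]] [[-0.7356042   0.41339663 -0.53664671 -0.00445508]
 [-0.67735476 -0.43860971  0.59060313  0.58483616]
 [ 0.00877488  0.79795035  0.60265931  0.68316399]
 [ 0.          0.          0.          1.        ]]
{'time': 0.1, 'joint_pos': array([-0.07671256,  0.60003306, -0.00251943,  1.60004399,  0.00181074,
        0.94292553, -0.0797734 ]), 'qd': array([-9.43575697e-04, -2.43622058e-03,  1.09076522e-03, -3.80530160e-04,
        9.34591247e-05,  6.66575290e-04,  2.28508628e-03]), 'effort': array([ 3.72570619e-03, -7.66555166e+01,  1.50162086e+00, -2.52937996e+01,
       -5.23535069e-02,  1.36034010e-02,  2.68517283e-05]), 'eef_pos': array([7.24818386e-01, 4.89575394e-06, 4.03957322e-01]), 'eef_rot': array([-4.40734794e-04,  7.07076841e-01,  7.07136369e-01, -5.49173841e-04]), 'ft_force': array([-0.23044681,  0.22762464,  0.47272375]), 'torque': array([-0.02781313, -0.02487217, -0.02287033]), 'gripper_force': 0.0, 'width': 1.002224149362355}
```

View pics/s1.png

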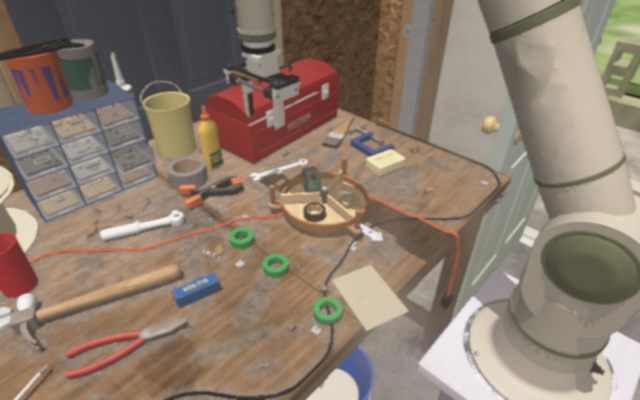

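View pics/d1.png

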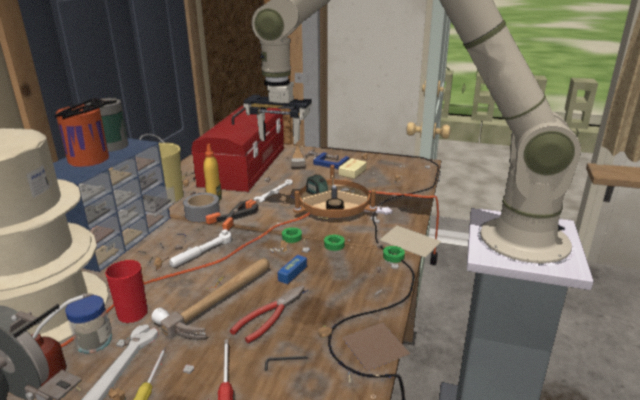

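The scene picture shows the tray around (322,202), with the tape measure dark green at (312,180), black roll at (315,212), and the pointer near (370,232). The green rings on the bench, at (241,238), (275,265) and (327,310), are the look-alikes. I'll enlarge the tray.

```bash
python3 - <<'E'
from h import *
c=load('scene');p=c['pixels'][140:260,240:400,::-1]
cv2.imwrite('pics/s1c.png',cv2.resize(p,None,fx=5,fy=5,interpolation=cv2.INTER_CUBIC))
W=cloud(c)
for n,(u,v) in dict(hub=(323,192),roll=(315,212),tm=(312,180),ptr=(370,232),block=(385,160),box=(197,289),wr=(280,170)).items(): print(n,W[v,u].round(3))
E
```

```text
hub [ 0.564 -0.041  0.062]
roll [ 0.558 -0.005  0.022]
tm [ 0.607 -0.046  0.076]
ptr [ 0.417 -0.049  0.012]
block [ 0.566 -0.313  0.033]
box [0.557 0.341 0.027]
wr [ 0.787 -0.095  0.002]
```

View pics/s1c.png

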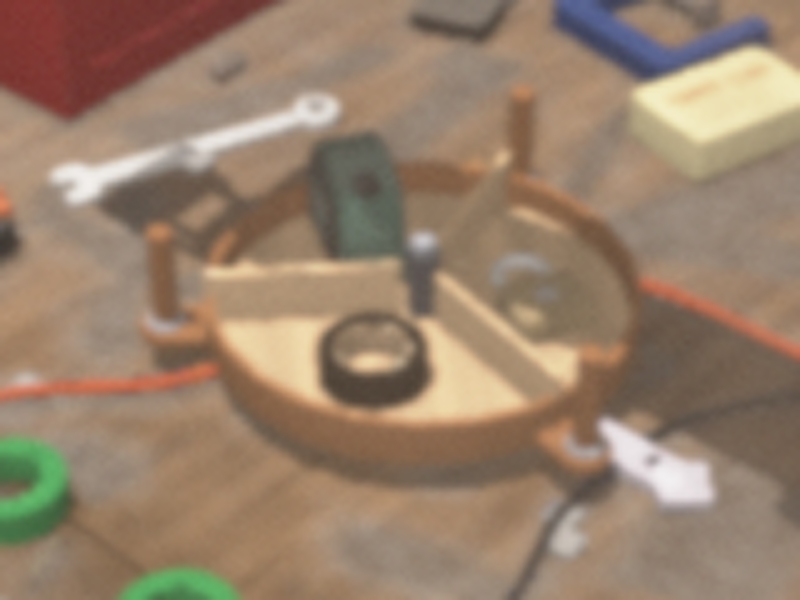

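```bash
cat >> h.py <<'E'
def onz(c,u,v,z):
    K=c['mtx'];d=c['pose'][:3,:3]@np.array([(u-K[0,2])/K[0,0],-(v-K[1,2])/K[1,1],-1]);o=c['pose'][:3,3]
    return o+d*(z-o[2])/d[2]
E
python3 - <<'E'
from h import *
c=load('scene')
P={k:onz(c,*a) for k,a in dict(A=(271.6,186,.084),B=(344.2,159,.084),C=(360.6,210.4,.084),hub=(324.4,187.5,.07),tip=(382.6,239,.01)).items()}
for k in P: print(k,P[k].round(4))
# circle through pegs
A,B,C=[P[k][:2] for k in'ABC']
M=2*np.array([B-A,C-A]); o=np.linalg.solve(M,[B@B-A@A,C@C-A@A]);print('axis',o,np.linalg.norm(A-o),'mean',(A+B+C)/3)
o=(A+B+C)/3
for k in P: d=P[k][:2]-o;print(k,np.linalg.norm(d).round(4),np.degrees(np.arctan2(d[1],d[0])).round(1))
W=cloud(c);g=c['pixels'].astype(int)
m=np.zeros((400,640),bool);m[163:195,300:322]=1
m&=(W[...,2]>.06)&(W[...,2]<.1)&(np.hypot(W[...,0]-o[0],W[...,1]-o[1])<.112)
Q=W[m];print(len(Q),Q.min(0),Q.max(0))
top=Q[Q[:,2]>.083];print(len(top),top.mean(0),cv2.minAreaRect(top[:,:2].astype(np.float32)*1000))
hist=np.histogram(Q[:,2],20);print(hist)
E
```

```text
A [0.6533 0.0499 0.084 ]
B [ 0.6046 -0.1699  0.084 ]
C [ 0.4329 -0.0256  0.084 ]
hub [ 0.5671 -0.0494  0.07  ]
tip [ 0.3813 -0.0519  0.01  ]
axis [ 0.5627839  -0.04535201] 0.1314063999630246 mean [ 0.56359874 -0.04852213]
A 0.1332 47.7
B 0.1281 -71.3
C 0.1327 170.0
hub 0.0037 -14.6
tip 0.1824 -179.0
320 [ 0.57031959 -0.08721637  0.06025011] [ 0.66089309 -0.03310351  0.08964925]
136 [ 0.62595287 -0.06035388  0.08615712] ((625.94921875, -61.19495391845703), (36.612281799316406, 57.59833526611328), 66.26631164550781)
(array([15, 12, 13, 11, 10, 11, 12,  8, 11, 12, 13,  9, 15, 15, 11, 22, 30,
       33, 36, 21]), array([0.06025011, 0.06172007, 0.06319002, 0.06465998, 0.06612994,
       0.06759989, 0.06906985, 0.07053981, 0.07200977, 0.07347972,
       0.07494968, 0.07641964, 0.07788959, 0.07935955, 0.08082951,
       0.08229946, 0.08376942, 0.08523938, 0.08670933, 0.08817929,
       0.08964925]))
```

Axis is near (0.564,-0.047), with pegs at about 48°, -71° and 169°, radii 0.13 (matches 132 mm). The pointer is at about -179° and the tape measure at about -12°. I'll cross-check with the wrist and side views, and check for tall obstacles near the sweep.

```bash
cat >> h.py <<'E'
def onzw(c,u,v,z):
    K=c['mtx'];x=(u-K[0,2])/K[0,0];y=(v-K[1,2])/K[1,1];t=np.hypot(x,y);s=np.sin(t)/max(t,1e-9)
    d=c['pose'][:3,:3]@np.array([x*s,-y*s,-np.cos(t)]);o=c['pose'][:3,3]
    return o+d*(z-o[2])/d[2]
E
python3 - <<'E'
from h import *
w=shot('wrist','w1.png');print(w['mtx'],w['pose'].round(3))
cv2.imwrite('pics/w1b.png',cv2.resize(w['pixels'][:,:,::-1],(800,500),interpolation=cv2.INTER_CUBIC))
for n in('scene','side'):
  W=cloud(load(n));d=load(n)['depth']
  m=(d>0)&(W[...,2]>.1)&(W[...,2]<.7)&(np.hypot(W[...,0]-.564,W[...,1]+.047)<.32)
  Q=W[m];
  if len(Q): print(n,len(Q),Q.min(0).round(3),Q.max(0).round(3)); q=Q[Q[:,2]<.19]; print(len(q), q.min(0) if len(q) else '', q.max(0) if len(q) else '')
E
```

```text
[[309.70691629   0.         317.44394422]
 [  0.         309.70691629 199.9209246 ]
 [  0.           0.           1.        ]] [[ 1.     0.     0.002  0.724]
 [-0.001  0.969  0.247  0.067]
 [-0.002 -0.247  0.969  0.384]
 [ 0.     0.     0.     1.   ]]
scene 5190 [ 0.629 -0.147  0.1  ] [0.884 0.046 0.499]
371 [ 0.86387617 -0.14671782  0.10026443] [ 0.88367921 -0.05795535  0.16906078]
side 5533 [ 0.247 -0.146  0.1  ] [0.883 0.061 0.624]
220 [ 0.86409113 -0.14628679  0.1000277 ] [ 0.88319083 -0.05322569  0.16958703]
```

View pics/w1b.png

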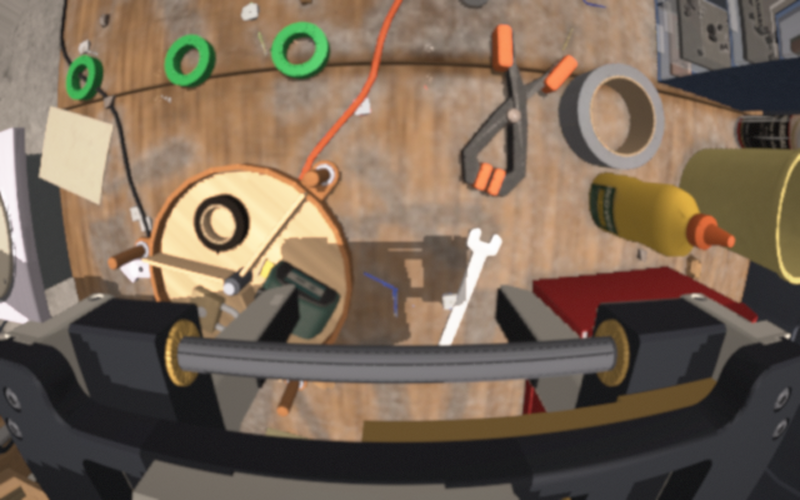

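The wrist view shows pegs at (318,178), (125,257) and (290,395), the hub at (232,285), and the tape measure at about (303,298), partly hidden by a finger. That agrees with the scene view. The toolbox starts at x≥0.86, clear of the sweep. I'll shut the gripper and go to the ccw side of the 48° peg.

```bash
echo '[{"xyz": [0.024, -0.033, 0], "jaw": 0}, {"xyz": [0.024, -0.033, 0], "jaw": 0}, {"xyz": [0.024, -0.032, 0], "jaw": 0}, {"rotvec": [0, 0, -0.18], "jaw": 0}, {"rotvec": [0, 0, -0.18], "jaw": 0}, {"rotvec": [0, 0, -0.18], "jaw": 0}, {"rotvec": [0, 0, -0.18], "jaw": 0}, {"rotvec": [0, 0, -0.18], "jaw": 0}, {"rotvec": [0, 0, -0.18], "jaw": 0}, {"jaw": 0}]' | python3 -m pendant; python3 - <<'E'
from h import *
o=r.observe();print(o['joint_pos'].round(3),o['width'],o['eef_rot'].round(3))
E
```

```text
time: 1.4
eef_pos: [0.627, 0.0716, 0.4044]
eef_rot: [-0.0, 0.244, 0.97, 0.0]
ft_force: [0.0, 0.1, -0.5]
width: 0.011
gripper_force: 0.0
[ 0.005  0.502 -0.308  1.811  0.193  0.858  0.684] 0.01053934275685584 [-0.     0.244  0.97   0.   ]
```

```bash
echo '[{"xyz": [0, 0, 0.04], "jaw": 0}, {"xyz": [0, 0, 0.04], "jaw": 0}, {"xyz": [0, 0, 0.04], "jaw": 0}, {"xyz": [0, 0, 0.038], "jaw": 0}, {"jaw": 0}, {"rotvec": [0, 0, 0.05], "xyz": [-0.0067, -0.0002, 0], "jaw": 0}, {"rotvec": [0, 0, 0.05], "xyz": [-0.0067, -0.0002, 0], "jaw": 0}, {"rotvec": [0, 0, 0.05], "xyz": [-0.0067, -0.0002, 0], "jaw": 0}, {"rotvec": [0, 0, 0.05], "xyz": [-0.0067, -0.0002, 0], "jaw": 0}, {"rotvec": [0, 0, 0.05], "xyz": [-0.0067, -0.0002, 0], "jaw": 0}]' | python3 -m pendant
python3 - <<'E'
from h import *
c=shot('scene','s2.png')
cv2.imwrite('pics/s2c.png',cv2.resize(c['pixels'][130:260,230:410,::-1],None,fx=4,fy=4,interpolation=cv2.INTER_CUBIC))
E
```

```text
time: 2.65
eef_pos: [0.6546, 0.0524, 0.247]
eef_rot: [0.0, 0.364, 0.932, 0.0]
ft_force: [-1.0, 1.5, 1.1]
width: 0.005
gripper_force: 0.5
```

View pics/s2c.png

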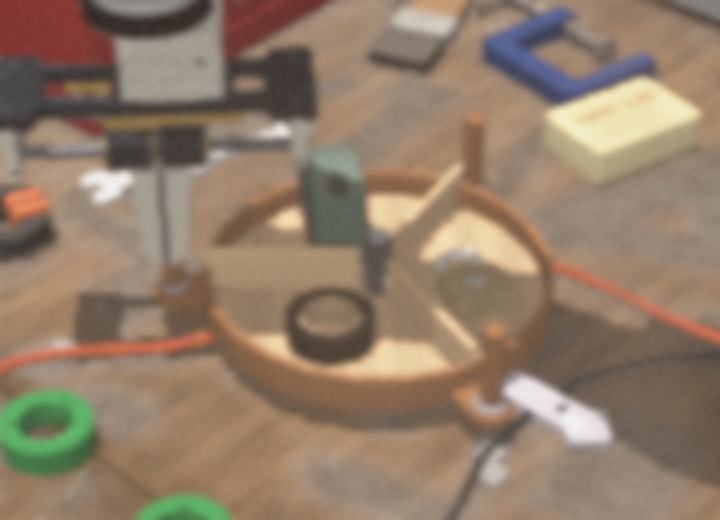

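The closed fingers are in contact with the left peg at (180,285), pushing with about 2 N. Continuing the arc.

```bash
for i in 1 ; do echo '[{"rotvec": [0, 0, 0.07], "xyz": [-0.0094, -0.0003, 0], "jaw": 0}, {"rotvec": [0, 0, 0.09], "xyz": [-0.0121, -0.0005, 0], "jaw": 0}, {"rotvec": [0, 0, 0.09], "xyz": [-0.0121, -0.0005, 0], "jaw": 0}, {"rotvec": [0, 0, 0.09], "xyz": [-0.0121, -0.0005, 0], "jaw": 0}, {"rotvec": [0, 0, 0.09], "xyz": [-0.0121, -0.0005, 0], "jaw": 0}, {"rotvec": [0, 0, 0.09], "xyz": [-0.0121, -0.0005, 0], "jaw": 0}, {"rotvec": [0, 0, 0.09], "xyz": [-0.0121, -0.0005, 0], "jaw": 0}, {"rotvec": [0, 0, 0.09], "xyz": [-0.0121, -0.0005, 0], "jaw": 0}, {"rotvec": [0, 0, 0.09], "xyz": [-0.0121, -0.0005, 0], "jaw": 0}, {"rotvec": [0, 0, 0.09], "xyz": [-0.0121, -0.0005, 0], "jaw": 0}]' | python3 -m pendant; done
python3 - <<'E'
from h import *
p=r.observe()['eef_pos'];d=p[:2]-[.564,-.047];print(np.hypot(*d),np.degrees(np.arctan2(d[1],d[0])),r.observe()['joint_pos'].round(2))
E
```

```text
time: 3.95
eef_pos: [0.6988, -0.0538, 0.2468]
eef_rot: [0.0, 0.726, 0.687, 0.0]
ft_force: [1.5, 1.2, -1.1]
width: 0.007
gripper_force: 0.7
0.13499585911542536 -2.89583203377344 [-0.03  0.75  0.05  1.77 -0.05  0.62 -0.01]
```

```bash
echo '[{"rotvec": [0, 0, 0.09], "xyz": [-0.0121, -0.0005, 0], "jaw": 0}, {"rotvec": [0, 0, 0.09], "xyz": [-0.0121, -0.0005, 0], "jaw": 0}, {"rotvec": [0, 0, 0.09], "xyz": [-0.0121, -0.0005, 0], "jaw": 0}, {"rotvec": [0, 0, 0.09], "xyz": [-0.0121, -0.0005, 0], "jaw": 0}, {"rotvec": [0, 0, 0.09], "xyz": [-0.0121, -0.0005, 0], "jaw": 0}, {"rotvec": [0, 0, 0.09], "xyz": [-0.0121, -0.0005, 0], "jaw": 0}, {"rotvec": [0, 0, 0.09], "xyz": [-0.0121, -0.0005, 0], "jaw": 0}, {"rotvec": [0, 0, 0.09], "xyz": [-0.0121, -0.0005, 0], "jaw": 0}, {"rotvec": [0, 0, 0.09], "xyz": [-0.0121, -0.0005, 0], "jaw": 0}, {"rotvec": [0, 0, 0.09], "xyz": [-0.0121, -0.0005, 0], "jaw": 0}]' | python3 -m pendant
python3 - <<'E'
from h import *
p=r.observe()['eef_pos'];d=p[:2]-[.564,-.047];print(np.hypot(*d),np.degrees(np.arctan2(d[1],d[0])))
E
```

```text
time: 5.2
eef_pos: [0.6425, -0.1567, 0.2467]
eef_rot: [0.0, 0.953, 0.303, 0.0]
ft_force: [0.3, 1.3, 0.3]
width: 0.002
gripper_force: 0.6
0.13488176286461598 -54.39689985150304
```

```bash
echo '[{"rotvec": [0, 0, -0.06], "xyz": [0.0081, -0.0002, 0], "jaw": 0}, {"xyz": [0, 0, -0.035], "jaw": 0}, {"xyz": [0, 0, -0.035], "jaw": 0}, {"rotvec": [0, 0, -0.17], "xyz": [0.0228, -0.00195, 0], "jaw": 0}, {"rotvec": [0, 0, -0.17], "xyz": [0.0228, -0.00195, 0], "jaw": 0}, {"rotvec": [0, 0, -0.17], "xyz": [0.0228, -0.00195, 0], "jaw": 0}, {"rotvec": [0, 0, -0.17], "xyz": [0.0228, -0.00195, 0], "jaw": 0}, {"rotvec": [0, 0, -0.17], "xyz": [0.0228, -0.00195, 0], "jaw": 0}, {"rotvec": [0, 0, -0.17], "xyz": [0.0228, -0.00195, 0], "jaw": 0}, {"rotvec": [0, 0, -0.17], "xyz": [0.0228, -0.00195, 0], "jaw": 0}]' | python3 -m pendant
echo '[{"rotvec": [0, 0, -0.17], "xyz": [0.0228, -0.00195, 0], "jaw": 0}, {"rotvec": [0, 0, -0.17], "xyz": [0.0228, -0.00195, 0], "jaw": 0}, {"rotvec": [0, 0, -0.17], "xyz": [0.0228, -0.00195, 0], "jaw": 0}, {"rotvec": [0, 0, -0.17], "xyz": [0.0228, -0.00195, 0], "jaw": 0}, {"rotvec": [0, 0, -0.17], "xyz": [0.0228, -0.00195, 0], "jaw": 0}, {"rotvec": [0, 0, -0.17], "xyz": [0.0228, -0.00195, 0], "jaw": 0}, {"jaw": 0}]' | python3 -m pendant
python3 - <<'E'
from h import *
p=r.observe()['eef_pos'];d=p[:2]-[.564,-.047];print(np.hypot(*d),np.degrees(np.arctan2(d[1],d[0])))
c=shot('scene','s3.png')
cv2.imwrite('pics/s3c.png',cv2.resize(c['pixels'][140:260,240:400,::-1],None,fx=5,fy=5,interpolation=cv2.INTER_CUBIC))
E
```

```text
time: 6.45
eef_pos: [0.6937, -0.0054, 0.3169]
eef_rot: [0.0, 0.59, 0.808, 0.0]
ft_force: [-0.0, 0.3, 0.5]
width: 0.007
gripper_force: 0.0
time: 7.32
eef_pos: [0.5971, 0.0848, 0.3171]
eef_rot: [0.0, 0.123, 0.992, 0.0]
ft_force: [0.3, 0.2, 0.7]
width: 0.002
gripper_force: 0.0
0.13594821532099982 75.88856225311395
```

View pics/s3c.png

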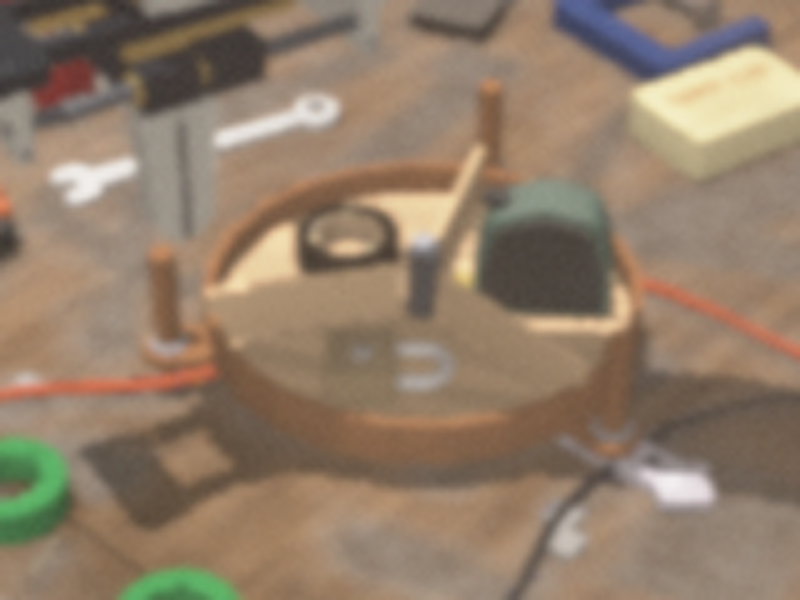

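The tray has turned about -108°. The next peg is at (160,250), with the fingers behind it on the ccw side, and the tape measure is at (545,245). I'll lower and push again, stopping slightly short.

```bash
echo '[{"xyz": [0, 0, 0.035], "jaw": 0}, {"xyz": [0, 0, 0.035], "jaw": 0}, {"rotvec": [0, 0, 0.05], "xyz": [-0.0067, -0.0002, 0], "jaw": 0}, {"rotvec": [0, 0, 0.06], "xyz": [-0.0081, -0.0002, 0], "jaw": 0}, {"rotvec": [0, 0, 0.06], "xyz": [-0.0081, -0.0002, 0], "jaw": 0}, {"rotvec": [0, 0, 0.07], "xyz": [-0.0094, -0.0003, 0], "jaw": 0}, {"rotvec": [0, 0, 0.09], "xyz": [-0.0121, -0.0005, 0], "jaw": 0}, {"rotvec": [0, 0, 0.09], "xyz": [-0.0121, -0.0005, 0], "jaw": 0}, {"rotvec": [0, 0, 0.09], "xyz": [-0.0121, -0.0005, 0], "jaw": 0}, {"rotvec": [0, 0, 0.09], "xyz": [-0.0121, -0.0005, 0], "jaw": 0}]' | python3 -m pendant
echo '[{"rotvec": [0, 0, 0.09], "xyz": [-0.0121, -0.0005, 0], "jaw": 0}, {"rotvec": [0, 0, 0.09], "xyz": [-0.0121, -0.0005, 0], "jaw": 0}, {"rotvec": [0, 0, 0.09], "xyz": [-0.0121, -0.0005, 0], "jaw": 0}, {"rotvec": [0, 0, 0.09], "xyz": [-0.0121, -0.0005, 0], "jaw": 0}, {"rotvec": [0, 0, 0.09], "xyz": [-0.0121, -0.0005, 0], "jaw": 0}, {"rotvec": [0, 0, 0.05], "xyz": [-0.0067, -0.0002, 0], "jaw": 0}, {"jaw": 0}]' | python3 -m pendant
python3 - <<'E'
from h import *
p=r.observe()['eef_pos'];d=p[:2]-[.564,-.047];print(np.hypot(*d),np.degrees(np.arctan2(d[1],d[0])))
c=shot('scene','s4.png')
cv2.imwrite('pics/s4c.png',cv2.resize(c['pixels'][140:260,240:400,::-1],None,fx=5,fy=5,interpolation=cv2.INTER_CUBIC))
W=cloud(c);m=(c['depth']>0)&(W[...,2]>.08)&(W[...,2]<.095)&(W[...,0]<.56)&(np.hypot(W[...,0]-.564,W[...,1]+.047)<.112)
t=W[m];print(len(t),t.mean(0),cv2.minAreaRect((t[:,:2]*1000).astype(np.float32)))
E
```

```text
time: 8.62
eef_pos: [0.6665, 0.0425, 0.2481]
eef_rot: [0.001, 0.415, 0.91, 0.001]
ft_force: [-0.3, 1.5, 0.2]
width: 0.003
gripper_force: 0.6
time: 9.5
eef_pos: [0.696, -0.0175, 0.2474]
eef_rot: [0.0, 0.626, 0.78, 0.0]
ft_force: [-0.4, -0.2, -0.8]
width: 0.002
gripper_force: 0.0
0.13524011130789568 12.610143008766869
217 [ 0.50302642 -0.05127259  0.08501982] ((506.9610900878906, -54.4901123046875), (37.480796813964844, 60.19099426269531), 78.4468002319336)
```

View pics/s4c.png

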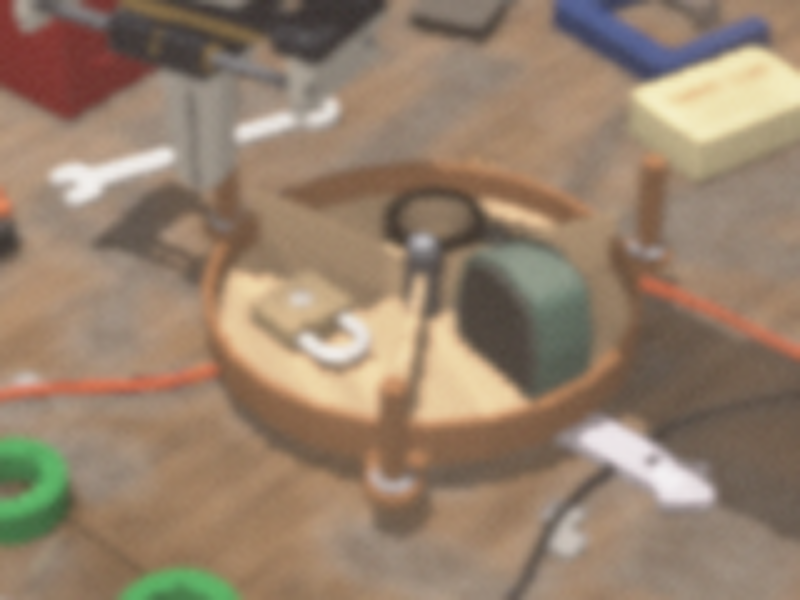

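The tape measure at (530,310) is now close to the pointer (from (590,430) to the tip at (712,495)). I'll fit its outline, the axis and the pointer line accurately.

```bash
cat > m.py <<'E'
from h import *
from scipy.optimize import least_squares
S=load('scene') if 0 else None
def go(near,right,far,tip,inner):
  c=load('scene');d2=shot('side','sd_tmp.png')
  P=[onz(c,*q,.084)[:2] for q in(near,right,far) if q]
  # axis: pegs at o+.132*(phi, phi+120, phi-120) (near=phi,right=+120 ccw,far=-120)
  offs=[o for o,q in zip((0,120,-120),(near,right,far)) if q]
  f=lambda x:np.concatenate([x[:2]+.132*np.array([np.cos(x[2]+np.radians(o)),np.sin(x[2]+np.radians(o))])-p for o,p in zip(offs,P)])
  s=least_squares(f,[.564,-.047,-2]);print('axis',s.x[:2].round(4),'near peg deg',np.degrees(s.x[2]).round(1),'res mm',(s.fun*1000).round(1))
  t=onz(c,*tip,.01)[:2];i=onz(c,*inner,.01)[:2]
  for o in(s.x[:2],np.array([.564,-.0475])):
    e=t-o;print('ptr',t,np.hypot(*e),np.degrees(np.arctan2(e[1],e[0]))%360)
  e=t-i;print('ptr bar dir',np.degrees(np.arctan2(e[1],e[0]))%360)
  o=np.array([.564,-.0475])
  for n in('scene','side'):
    c=load(n);W=cloud(c);px=c['pixels'].astype(int);a=W[...,:2]-o
    m=(c['depth']>0)&(W[...,2]>.06)&(W[...,2]<.092)&(np.hypot(a[...,0],a[...,1])<.112)&(np.hypot(a[...,0],a[...,1])>.014)&(W[...,0]<.575)
    q=W[m];r_=cv2.minAreaRect((q[:,:2]*1000).astype(np.float32));e=np.array(r_[0])/1000-o
    print(n,len(q),r_,'bearing',np.degrees(np.arctan2(e[1],e[0]))%360, q.min(0).round(3),q.max(0).round(3))
E
python3 - <<'E'
from m import *
f=lambda x,y:(240+x/5,140+y/5)
go(f(393,383),f(652,160),None,f(714,495),f(590,432))
E
```

```text
axis [ 0.5664 -0.0481] near peg deg -233.4 res mm [-0.1  1.2  0.1 -1.2]
ptr [ 0.38092911 -0.05218368] 0.18547473277322346 181.2585769968905
ptr [ 0.38092911 -0.05218368] 0.1831307982184831 181.46553511096855
ptr bar dir 183.86238687034918
scene 415 ((503.57415771484375, -53.33665466308594), (39.10011672973633, 68.25041961669922), 76.62958526611328) bearing 185.5171995075142 [ 0.47  -0.073  0.06 ] [ 0.541 -0.029  0.09 ]
side 238 ((516.6246948242188, -49.403690338134766), (43.323001861572266, 94.98902130126953), 84.3746566772461) bearing 182.3010885475424 [ 0.469 -0.071  0.061] [ 0.566 -0.025  0.09 ]
```

The peg fit gives a rotation of about -162°, with 2–5° left to go. I'll back off, lift, and move so the wrist camera looks down unobstructed on tray and pointer.

```bash
echo '[{"xyz": [0.012, 0, 0], "jaw": 0}, {"xyz": [0, 0, -0.05], "jaw": 0}, {"xyz": [0, 0, -0.06], "jaw": 0}, {"rotvec": [0, 0, 0.11], "xyz": [0, 0, -0.06], "jaw": 0}, {"rotvec": [0, 0, 0.11], "xyz": [0, 0, -0.03], "jaw": 0}, {"xyz": [-0.045, -0.042, 0], "jaw": 0}, {"xyz": [-0.045, -0.042, 0], "jaw": 0}, {"xyz": [-0.045, -0.042, 0], "jaw": 0}, {"xyz": [-0.045, -0.042, 0], "jaw": 0}, {"jaw": 0}]' | python3 -m pendant
python3 - <<'E'
from h import *
w=shot('wrist','w2.png');print(w['pose'].round(3))
for q in([.565,-.0475,.07],[.38,-.052,.01]):
    p=w['pose'][:3,:3].T@(np.array(q)-w['pose'][:3,3]);t=np.arctan2(np.hypot(p[0],p[1]),-p[2]);h=np.hypot(p[0],p[1]);K=w['mtx']
    print(K[0,2]+K[0,0]*t*p[0]/h,K[1,2]-K[1,1]*t*p[1]/h)
cv2.imwrite('pics/w2b.png',cv2.resize(w['pixels'][:,:,::-1],(800,500),interpolation=cv2.INTER_CUBIC))
E
```

```text
time: 10.85
eef_pos: [0.5219, -0.1879, 0.4472]
eef_rot: [0.0, 0.709, 0.705, -0.001]
ft_force: [0.6, 0.4, -0.4]
width: 0.007
gripper_force: 0.0
[[ 1.     0.006  0.003  0.521]
 [-0.006  0.969  0.248 -0.121]
 [-0.001 -0.248  0.969  0.427]
 [ 0.     0.     0.     1.   ]]
355.62894644707217 59.991980394486404
214.74199949666612 76.84671753271567
```

View pics/w2b.png

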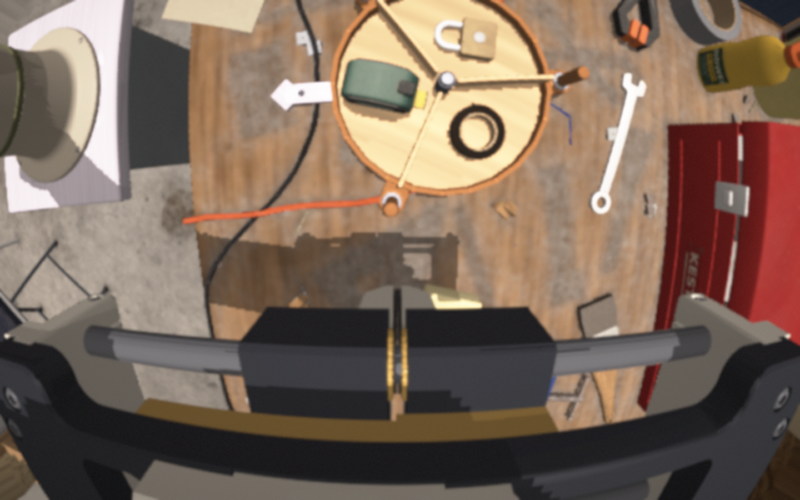

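```bash
python3 - <<'E'
from h import *
w=load('wrist');cv2.imwrite('pics/w2c.png',cv2.resize(w['pixels'][30:130,200:390,::-1],None,fx=4,fy=4,interpolation=cv2.INTER_CUBIC))
E
```

```text
(no output)
```

View pics/w2c.png

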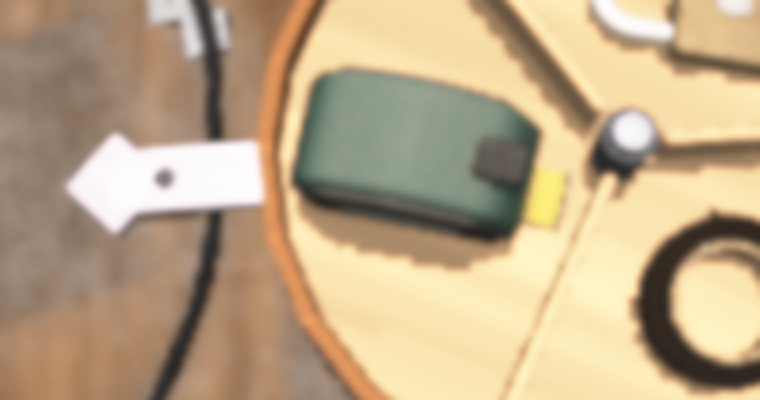

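```bash
cat > mw.py <<'E'
from h import *
def wcloud(c):
    v,u=np.mgrid[0:400,0:640];K=c['mtx'];x=(u-K[0,2])/K[0,0];y=(v-K[1,2])/K[1,1];t=np.maximum(np.hypot(x,y),1e-9);k=np.tan(t)/t
    d=c['depth'];return np.stack([x*k*d,-y*k*d,-d],-1)@c['pose'][:3,:3].T+c['pose'][:3,3]
b=lambda e:np.degrees(np.arctan2(e[1],e[0]))%360
def tape(c,o):
    W=wcloud(c);a=W[...,:2]-o;R=np.hypot(a[...,0],a[...,1])
    m=(c['depth']>0)&(W[...,2]>.06)&(W[...,2]<.095)&(R<.112)&(R>.014)
    q=W[m]
    for z in(.06,.075,.083):
        p=q[q[:,2]>z];r_=cv2.minAreaRect((p[:,:2]*1000).astype(np.float32));print(z,len(p),np.round(r_[0],1),np.round(r_[1],1),round(r_[2],1),'bearing',b(np.array(r_[0])/1000-o).round(2))
E
python3 - <<'E'
from mw import *
c=load('wrist');f=lambda x,y,z:onzw(c,200+x/4-.4,30+y/4-.4,z)[:2]
hub=f(634,133,.07);tip=f(67,187,.01);m1=f(262,171.5,.01);m2=f(150,179,.01)
print('hub',hub,'tip',tip,m1,m2,'R',np.hypot(*(tip-hub)),'ptr bearing',b(tip-hub),b(m2-hub),b(m1-hub),'bar',b(tip-m1))
t=f(413,144,.089);print('tape px',t,b(t-hub));
for p in((340,72),(298,187),(538,132),(492,230)):print(f(*p,.08))
tape(c,hub)
E
```

```text
hub [ 0.56781109 -0.05085319] tip [ 0.38237417 -0.05150972] [ 0.45121294 -0.05108587] [ 0.41233927 -0.05119676] R 0.18543808399549416 ptr bearing 180.20285207880647 180.1266165914806 180.1143383850373 bar 180.35277291184718
tape px [ 0.50563276 -0.05804186] 186.59490079271797
[ 0.4849514  -0.03458997]
[ 0.47314142 -0.06775395]
[ 0.53977189 -0.05308112]
[ 0.52686731 -0.08125061]
0.06 1980 [504.2 -56.4] [40.2 69.2] 76.9 bearing 184.98
0.075 1765 [505.7 -56.7] [40.2 63.2] 76.9 bearing 185.42
0.083 1265 [508.2 -57.3] [37.7 58.1] 76.4 bearing 186.17
```

```bash
python3 - <<'E'
from mw import *
c=load('wrist');o=np.array([.5678,-.0509]);W=wcloud(c);cen=np.array([.5042,-.0564]);a=np.radians(-13.1);ax=np.array([np.cos(a),np.sin(a)]);nn=np.array([-ax[1],ax[0]])
d=W[...,:2]-cen;s=d@ax;n=d@nn;m=(c['depth']>0)&(abs(n)<.024)&(abs(s)<.06)
px=c['pixels'].astype(int);yel=(px[...,2]<90)&(px[...,0]>150)
for z0 in np.arange(.025,.092,.008):
  k=m&(W[...,2]>z0)&(W[...,2]<=z0+.008); print(z0.round(3),k.sum(),(s[k].min().round(4),s[k].max().round(4),n[k].min().round(4),n[k].max().round(4)) if k.any() else '')
k=m&yel;print('yellow',k.sum(),np.percentile(s[k],[2,98]),np.percentile(n[k],[2,98]),np.percentile(W[k][:,2],[5,50,95]))
E
```

```text
0.025 219 (np.float64(-0.0475), np.float64(0.0599), np.float64(-0.024), np.float64(0.0234))
0.033 101 (np.float64(-0.0522), np.float64(0.0576), np.float64(-0.0232), np.float64(0.0239))
0.041 178 (np.float64(-0.0517), np.float64(0.0598), np.float64(-0.0238), np.float64(0.0238))
0.049 150 (np.float64(-0.0364), np.float64(0.0596), np.float64(-0.024), np.float64(0.02))
0.057 166 (np.float64(-0.0358), np.float64(0.0595), np.float64(-0.0219), np.float64(0.0238))
0.065 143 (np.float64(-0.0332), np.float64(0.0599), np.float64(-0.0199), np.float64(0.0238))
0.073 321 (np.float64(-0.0308), np.float64(0.0301), np.float64(-0.0201), np.float64(0.0201))
0.081 1426 (np.float64(-0.0271), np.float64(0.0332), np.float64(-0.0194), np.float64(0.0196))
0.089 59 (np.float64(-0.0079), np.float64(0.0296), np.float64(-0.0139), np.float64(0.0163))
yellow 85 [-0.04876738 -0.01406401] [-0.02239521  0.02225148] [0.03059969 0.04130782 0.04309527]
```

Pointer bearing is 180.2° (tip radius 185.4 mm, versus 186 given) and the tape's middle is at about 186°, so 5.6° more clockwise (0.098 rad). I'll go back by the same path, touch, and turn by that much.

```bash
echo '[{"xyz": [0.045, 0.042, 0], "jaw": 0}, {"xyz": [0.045, 0.042, 0], "jaw": 0}, {"xyz": [0.045, 0.042, 0], "jaw": 0}, {"xyz": [0.045, 0.042, 0], "jaw": 0}, {"rotvec": [0, 0, -0.11], "xyz": [0, 0, 0.03], "jaw": 0}, {"rotvec": [0, 0, -0.11], "xyz": [0, 0, 0.06], "jaw": 0}, {"xyz": [0, 0, 0.06], "jaw": 0}, {"xyz": [0, 0, 0.05], "jaw": 0}, {"jaw": 0}]' | python3 -m pendant
echo '[{"xyz": [-0.006, 0, 0], "jaw": 0}, {"xyz": [-0.006, 0, 0], "jaw": 0}, {"jaw": 0}]' | python3 -m pendant
echo '[{"rotvec": [0, 0, 0.033], "xyz": [-0.0044, -0.0001, 0], "jaw": 0}, {"rotvec": [0, 0, 0.033], "xyz": [-0.0044, -0.0001, 0], "jaw": 0}, {"rotvec": [0, 0, 0.033], "xyz": [-0.0044, -0.0002, 0], "jaw": 0}, {"jaw": 0}, {"jaw": 0}]' | python3 -m pendant
```

```text
time: 12.02
eef_pos: [0.6921, -0.0026, 0.2426]
eef_rot: [-0.003, 0.624, 0.781, -0.002]
ft_force: [-1.3, -0.3, 0.8]
width: 0.006
gripper_force: 0.0
time: 12.4
eef_pos: [0.6963, -0.0178, 0.2488]
eef_rot: [0.001, 0.626, 0.78, 0.001]
ft_force: [0.1, 0.4, 0.2]
width: 0.003
gripper_force: 0.0
time: 13.02
eef_pos: [0.6976, -0.03, 0.2465]
eef_rot: [-0.0, 0.663, 0.749, -0.0]
ft_force: [0.1, 0.2, -0.1]
width: 0.003
gripper_force: 0.0
```

Back off, lift, and look again from the same spot.

```bash
echo '[{"xyz": [0.012, 0, 0], "jaw": 0}, {"xyz": [0, 0, -0.05], "jaw": 0}, {"xyz": [0, 0, -0.06], "jaw": 0}, {"rotvec": [0, 0, 0.06], "xyz": [0, 0, -0.06], "jaw": 0}, {"rotvec": [0, 0, 0.06], "xyz": [0, 0, -0.03], "jaw": 0}, {"xyz": [-0.042, -0.043, 0], "jaw": 0}, {"xyz": [-0.042, -0.043, 0], "jaw": 0}, {"xyz": [-0.042, -0.043, 0], "jaw": 0}, {"xyz": [-0.042, -0.043, 0], "jaw": 0}, {"jaw": 0}]' | python3 -m pendant
python3 - <<'E'
from mw import *
c=shot('wrist','w3.png')
cv2.imwrite('pics/w3c.png',cv2.resize(c['pixels'][30:130,200:390,::-1],None,fx=4,fy=4,interpolation=cv2.INTER_CUBIC))
tape(c,np.array([.5678,-.0509]))
E
```

```text
time: 14.28
eef_pos: [0.5213, -0.1889, 0.4472]
eef_rot: [-0.0, 0.709, 0.705, -0.001]
ft_force: [0.6, 0.4, -0.0]
width: 0.007
gripper_force: 0.0
0.06 1980 [504.  -50.5] [40.  68.8] 71.1 bearing 179.63
0.075 1759 [505.2 -50.8] [39.8 63.3] 71.0 bearing 179.91
0.083 1243 [507.8 -51.5] [38.5 58. ] 69.7 bearing 180.6
```

View pics/w3c.png

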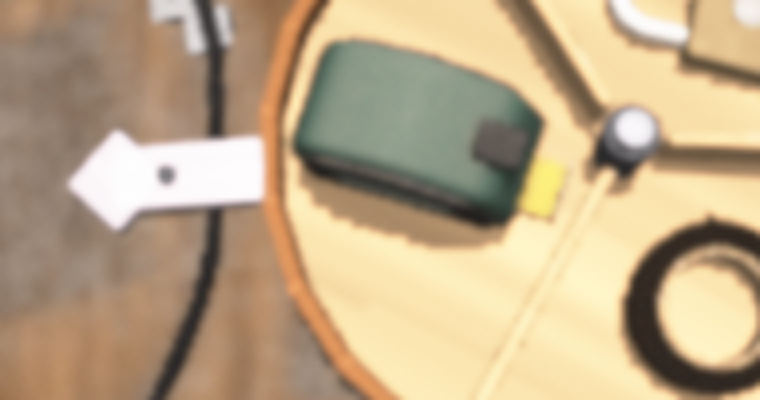

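The tape's middle now bears 179.6–180.6°, and the pointer 180.2°. The fingers are clear and nothing on the bench has moved, so I'm handing in.

```bash
python3 -c "
from cell import r
print(r.close_job())"
```

```text
the job is handed in; nothing more can be done
None
```

I turned the tray about 168° clockwise by its pegs, so the tape measure's middle now lines up with the pointer to within about 1°; the robot touched nothing else, and I handed the job in at about 14 s of the 54 s allowed.

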